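# Close a press mould on the spring scale and hold it at pressing load

## Task

Trial-close the small plaster press mould under its pressing load: stand the mould base (the half with the brass dowels up) on the middle of the spring scale's pan and let go of it, then put the mould lid fully down onto the dowels by its wooden grip, either way round. Then push down gently on the lid, without driving the pan to its bottom stop, until the scale's red pointer is in the green band, and finish like that: the program ends while the hand still holds the closed mould pressed down, not letting go. Leave the other things on the bench where they are.

Things in the scene. Friction and masses are not known exactly. Their poses are not given: they have to be found in the camera images.
- mould_base: Lower mould half: white plaster block 110 (own x) x 60 (y) x 36 mm (z), a 44 mm round recess in its top, and two upright brass dowels on the top at own x = +-41 mm, y = 0: 11 mm thick for 6 mm, then tapering to 5 mm at the tip 16 mm above the block. Origin: centre of underside. Starts upright on the bench, left or right. 0.22 to 0.38 kg. Grasp it across its 60 mm width.
- mould_lid: Upper mould half: white plaster block 110 (own x) x 60 (y) x 26 mm (z), two 13 mm through holes at own x = +-41 mm, y = 0, and a wooden grip amid its top, 52 (x) x 22 (y) mm, from 26 to 64 mm above the underside. Origin: centre of underside. Starts upright on the bench, opposite side from the base. 0.18 to 0.32 kg. Fully down, its origin is 36 mm above the base's.
- scale: Fixed spring scale: green housing 170 x 170 mm, 36 mm high, below a round aluminium pan. Origin: centre of the underside, on the bench, below the pan's centre. On its own +x side (roughly away from the robot) stands a white slotted index plate, 80 mm high, with a green band; a red pointer on the pan's edge slides in the slot.
- pan_top (a point): Centre of the pan's flat upper face (disc of radius 70 mm, 5 mm thick, no rim, with an engraved ring of radius 50 mm); 75 mm above the bench when empty. It sinks with the pan.
- pan (a joint): How far the sprung pan has sunk, m: 0 empty, 0.030 at its bottom stop; about 0.9 N per mm (900 N/m) from an all but zero start. The two mould halves alone sink it about 4 to 8 mm. The red pointer's centre is inside the green band from 0.012 to 0.020.
- brush: Bystander: brush 170 mm long lying on the wooden bat. Origin on its underside.
- loop_tool: Bystander: wooden loop tool 150 mm long lying on the wooden bat (a fixed disc of radius 100 mm, 14 mm thick, far left). Origin on the underside of its handle.
- cup: Bystander: terracotta cup, 72 mm across, 75 mm high, behind the scale. Origin: centre of the underside.
- glaze_jar: Bystander: jar 64 mm across, 80 mm high, behind the scale to the right. Origin: centre of the underside.
- bowl: Bystander: clay-coloured bowl 120 mm across, 50 mm high, far right. Origin: centre of the underside.
- test_tile: Bystander: small L-shaped glaze test tile 45 x 35 mm, 51 mm high, between the robot and the scale, left. Origin: centre of its foot's underside.
- rib: Bystander: flat wooden rib 85 x 45 x 8 mm, between the robot and the scale, right. Origin: centre of the underside.
Not all that is in view belongs to the job. Leave any pink or turquoise look-alike of the mould_lid alone.

How it is judged:
On the way, in this order (a step that is already met when the one before it is completed fails the run):
1. the mould base stands let go on the middle of the pan, the lid not yet on it (horizontal distance between mould_base and pan_top below 0.015 m and angle between mould_base's own z axis and vertical below 0.06 rad and contact force between mould_base and scale above 1 N and contact force between the fingers and mould_base below 0.1 N and distance between mould_lid and mould_base above 0.07 m), for 0.2 s.
2. the lid is fully down on the dowels (horizontal distance between mould_base and pan_top below 0.015 m and angle between mould_base's own z axis and vertical below 0.06 rad and contact force between mould_base and scale above 1 N and z of mould_lid in the frame of mould_base between 0.0335 and 0.0385 m and horizontal distance between mould_lid and mould_base below 0.004 m and angle between the x axis of mould_lid and the x axis of mould_base, either way round below 0.06 rad and angle between the z axis of mould_lid and the z axis of mould_base, either way round below 0.04 rad), for 0.2 s.
At the end, for the whole second after the job is handed in: Base level on the pan within 15 mm of its centre; lid fully down on it (within 2.5 mm of 36 mm up, 4 mm sideways, 0.06 rad yaw, either way round), still; the robot holds the lid (2 N or more), pressing it on the base with 4 N or more, touching no base or scale; pan sunk 12 to 20 mm (all of step 2 and value of joint pan between 0.012 and 0.02 m and contact force between mould_lid and mould_base above 4 N and contact force between the fingers and mould_lid above 2 N and contact force between the fingers and scale below 0.5 N and contact force between the fingers and mould_base below 0.5 N and linear speed of mould_lid below 0.02 m/s); the arm keeps its last pose, push and grip.
It fails at once if the pan is driven to its bottom stop (sunk beyond 28 mm) (value of joint pan above 0.028 m).
It fails at once if a bystander (tool, pot, jar, tile or rib) is moved by more than 25 mm (distance of any of brush, loop_tool, cup, glaze_jar, bowl, test_tile, rib from where it was at the start of the episode above 0.025 m).
It also fails if it takes over 69 s, if anything falls off the work surface, if the arm or the gripper's body presses on something with over 40 N, if the wrist force passes 120 N, or if a joint passes its speed limit or range.

## Robot

A 7-joint arm with a two-finger parallel gripper is mounted at the origin on the work surface. World frame = base frame: x ahead of the robot, y to its left, z up, the work surface at z = 0. Lengths are in m, angles in rad, forces in N, time in s.
With the tool pointing down it reaches from about 0.4 to 0.85 m from the base axis. Payload 10.4 kg.
Tool frame: the origin (TCP) lies where the fingers leave the gripper's body, on its centre line; the fingertips stand 73 mm ahead of it and the grasp point (between the pads) lies 54 mm ahead of it; z points along the fingers, y is the direction in which the jaws open and shut (so a half turn about z gives the same grasp; the last joint's range is limited). The gripper opens to 85 mm and grips with 20 to 120 N. Pads are 22 mm wide; open, the fingers measure 114 mm over their backs; the gripper's body (76 mm by 85 mm) begins 54 mm behind the grasp point. The pads swing forward as they close: fully open they stand 13 mm farther back than shut.
Start: joints at [1.205, 0.332, -0.065, 1.46, 0.022, 1.35, -0.088], TCP at [0.21, -0.589, 0.304] pointing down, gripper open.
Joint ranges: [-2.6, 2.6], [-0.5, 2.12], [-1.47, 1.34], [0.16, 2.42], [-1.27, 4.41], [0.06, 2.06], [-2.6, 2.6]. Speed limits (rad/s): [2.22, 2.22, 2.79, 2.79, 3.14, 3.14, 3.14].

## Interface

Orientations are given as a unit quaternion [x, y, z, w].
In Python, from workcell import get_obs, camera, camera_model, hand_in gives the robot as it stands.
- The arm moves only by the shell command python3 -m crank 'ROWS' [FORCE]. ROWS is text: rows parted by semicolons, each of 7 numbers parted by spaces: the shift along the tool's x, y, z in units of 40 mm (1.0 is 40 mm), then the turn, a rotation vector about the tool's x, y, z in units of 8 degrees (1.0 is 8 degrees), then the finger opening in mm, from 0 to 85.4. In form: x y z ax ay az jaw; .... A call has exactly 10 rows; each row shifts and turns the pose as measured when the row begins, along the tool's axes as they then stand; what a row does not reach is not made up. A row lasts 1/10 s, in which the tool goes at most 50 mm and 8.59 degrees, less where a joint would pass 70% of its speed; a pose out of reach is approached as far as the arm can. A call is refused whole if a number of a shift passes 1 or a number of a turn 1, either way. A call with a gripper value outside its range is refused whole. The fingers move at their own pace and stop on an object; FORCE is the grip in N (left out, the last holds). Time passes only in rows, so rows that do not move let the fingers close, or fill a call up. It gives the time, the measured TCP pose, the force and the opening at its end, in the units of the state.
- get_obs(): the state, without advancing time (a new reading comes with each control period).
- camera(name): name is "scene" or "top" or "wrist"; returns (picture, depth): 420x560x3 uint8, red, green, blue; 420x560 float32, m along the optical axis (not along the pixel's ray), 0 where there is no reading.
- camera_model(name): a dict with "fx", "fy", "cx", "cy" (pixels), "position" and "rotation" of the camera in the world; the wrist camera has in their place "hand_eye" (4x4, takes a point from camera to tool coordinates, whose origin is the TCP and whose axes are the flange's). Camera axes: x right, y up, looking along -z (the intrinsics and any distortion apply to the point x, -y, -z); pixel columns grow to the right and rows downward; lengths in m; the calibration is good to about 2 mm. A picture is of the moment at which its call begins: read the wrist's pose just before it. camera_model takes no time and is no camera call.
- hand_in(): hands the job in, once; it reports no verdict.
The state is a dict: "clock": time; "joint_pos": joint angles; "joint_velocities": joint speeds; "tau": joint torques, N m; "position": TCP position; "ee_rot": TCP orientation; "ft_force": force on the tool from outside, world axes, zero at the start; "torque": the same for the moment, N m; "grip_width": opening from 0.0 (shut) to 1.0 (fully open).
Only numpy, scipy, OpenCV 4.12 (cv2) and the standard library are available. Lean on these libraries where they do the work, as an engineer would, in place of code of your own. Each camera call takes 0.05 s, during which the arm holds its last target.

## Working session

There is one attempt and no reset: what is moved stays moved. The work goes in short steps, Python scripts to look and compute and a shell command to move; the robot and the scene stay as the last step left them, time stands still between calls to the robot, and variables do not carry over. Pictures are saved under pics/ and viewed, and the job is handed in when it is done.

```bash
ls; mkdir -p pics
cat > h.py <<'E'
import numpy as np,cv2
from workcell import get_obs,camera,camera_model
from scipy.spatial.transform import Rotation as R
def snap(n,f):
    o=get_obs();p,d=camera(n);cv2.imwrite(f'pics/{f}.png',p[:,:,::-1]);np.savez(f'pics/{f}.npz',p=p,d=d,pos=o['position'],q=o['ee_rot']);return p,d
def load(f):
    z=np.load(f'pics/{f}.npz');return z['p'],z['d'],z['pos'],z['q']
def cam(n,pos=None,q=None):
    m=camera_model(n)
    if 'hand_eye' in m:
        T=np.eye(4);T[:3,:3]=R.from_quat(q).as_matrix();T[:3,3]=pos
        T=T@np.array(m['hand_eye']);return m,T[:3,:3],T[:3,3]
    r=np.array(m['rotation'])
    if r.shape!=(3,3): r=R.from_quat(r).as_matrix()
    return m,r,np.array(m['position'])
def cloud(n,f):
    p,d,pos,q=load(f);m,r,t=cam(n,pos,q)
    v,u=np.mgrid[0:d.shape[0],0:d.shape[1]]
    uv=np.stack([u,v],-1).reshape(-1,1,2).astype(np.float64)
    K=np.array([[m['fx'],0,m['cx']],[0,m['fy'],m['cy']],[0,0,1.]])
    dist=np.array(m.get('distortion',m.get('dist',[0,0,0,0,0])),float)
    n2=cv2.undistortPoints(uv,K,dist).reshape(d.shape+(2,))
    P=np.stack([n2[...,0]*d,-n2[...,1]*d,-d],-1)@r.T+t
    P[d==0]=np.nan
    return p,P
def big(f,x0,y0,x1,y1,s,o):
    p=cv2.imread(f'pics/{f}.png')[y0:y1,x0:x1];cv2.imwrite(f'pics/{o}.png',cv2.resize(p,None,fx=s,fy=s,interpolation=cv2.INTER_CUBIC))
def st():
    o=get_obs();print('t',o['clock'],'p',np.round(o['position'],4),'rpy',np.round(R.from_quat(o['ee_rot']).as_euler('xyz',degrees=True),2),'f',np.round(o['ft_force'],2),'g',o['grip_width'])
    print(np.round(R.from_quat(o['ee_rot']).as_matrix(),3).tolist())
E
python3 - <<'E'
from h import *
st()
for n in('scene','top','wrist'):
    snap(n,n+'0');m=camera_model(n);print(n,m)
E
```

```text
pics
t 0.0 p [ 0.21   -0.5884  0.3031] rpy [-179.92    0.     19.64] f [0.12 0.16 0.22] g 1.0011539809798553
[[0.942, 0.336, -0.001], [0.336, -0.942, 0.001], [-0.0, -0.001, -1.0]]
scene {'fx': 389.6354583539053, 'fy': 389.6354583539053, 'cx': 279.9360845937372, 'cy': 211.33398120382992, 'position': array([1.13030141, 0.10215832, 0.62750383]), 'rotation': array([0.24440022, 0.31857095, 0.71885664, 0.56747353])}
top {'fx': 505.2228597130535, 'fy': 505.2228597130535, 'cx': 279.10320535977735, 'cy': 200.8732371971219, 'position': array([ 0.3782377 , -0.05550492,  1.13643823]), 'rotation': array([ 0.05363719, -0.06327078, -0.69403014,  0.71515175])}
wrist {'fx': 307.4232650723783, 'fy': 307.4232650723783, 'cx': 277.58675683114353, 'cy': 210.34096868883336, 'hand_eye': array([[ 7.86908029e-04,  9.64820433e-01,  2.62908563e-01,
         6.63039418e-02],
       [ 9.99999446e-01, -9.43040601e-04,  4.67680652e-04,
         3.19376513e-07],
       [ 6.99161299e-04,  2.62908049e-01, -9.64820641e-01,
        -7.01545855e-02],
       [ 0.00000000e+00,  0.00000000e+00,  0.00000000e+00,
         1.00000000e+00]])}
```

View pics/top0.png

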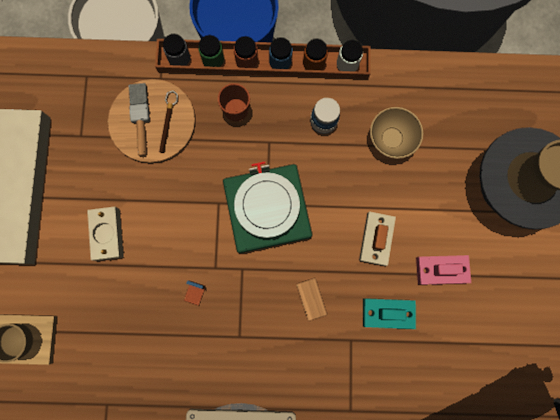

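View pics/scene0.png

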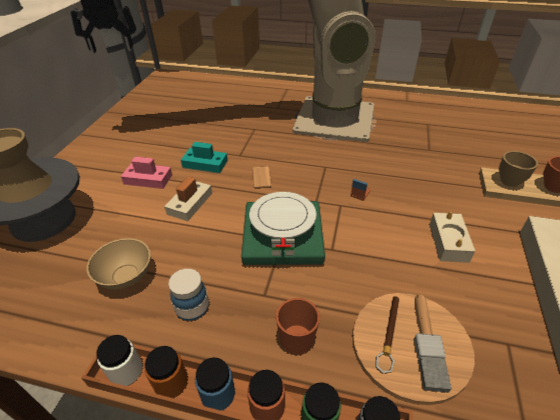

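The base (white, two dowels) is at top (103,234). There are three lid-like things: white with a wooden grip at (378,238), pink at (445,270) and turquoise at (390,314). The white one fits the description. I'll measure it and confirm in a crop.

Run:
```python
from h import *
p,P=cloud('top','top0')
def rect(box,zlo,zhi,name):
    x0,y0,x1,y1=box;Q=P[y0:y1,x0:x1].reshape(-1,3)
    Q=Q[np.isfinite(Q[:,2])&(Q[:,2]>zlo)&(Q[:,2]<zhi)]
    (c,s,a)=cv2.minAreaRect(Q[:,:2].astype(np.float32));print(name,len(Q),'z',np.round(np.median(Q[:,2]),4),'c',np.round(c,4),'s',np.round(s,4),a)
rect((75,195,135,272),.028,.042,'base top')
rect((350,200,405,275),.018,.032,'lid top')
rect((350,200,405,275),.05,.072,'grip top')
# pan
Q=P[160:255,215:320].reshape(-1,3);Q=Q[(Q[:,2]>.070)&(Q[:,2]<.079)]
print('pan',len(Q),np.median(Q[:,2]),cv2.minEnclosingCircle(Q[:,:2].astype(np.float32)),Q.mean(0))
rect((215,160,320,255),.030,.042,'housing')
for n,b in dict(brush=(120,75,185,165),cup=(215,80,255,130),jar=(305,90,345,135),tile=(180,275,210,310),rib=(290,275,330,325),bowl=(365,105,428,162)).items():
    x0,y0,x1,y1=b;Q=P[y0:y1,x0:x1].reshape(-1,3);Q=Q[Q[:,2]>.005];print(n,np.round(Q.min(0),3),np.round(Q.max(0),3))
print('bench',np.nanmedian(P[340:370,100:200,2]))
big('top0',340,190,480,340,4,'c1');big('top0',60,180,330,280,3,'c2')
```

```text
base top 1121 z 0.0357 c [0.4808 0.313 ] s [0.1106 0.063 ] 9.41573429107666
lid top 1015 z 0.0262 c [ 0.4887 -0.2895] s [0.0615 0.1103] 80.26345825195312
grip top 272 z 0.0637 c [ 0.4884 -0.2886] s [0.0226 0.0517] 81.64110565185547
pan 3252 0.07528921481912543 ((0.5607588291168213, -0.040379758924245834), 0.08182372897863388) [ 0.54970615 -0.04127374  0.07522546]
housing 2406 z 0.0358 c [ 0.5484 -0.0419] s [0.1699 0.1694] 13.854127883911133
brush [0.642 0.152 0.005] [0.856 0.309 0.039]
cup [0.733 0.001 0.005] [0.85  0.081 0.081]
jar [ 0.729 -0.212  0.005] [ 0.835 -0.132  0.085]
tile [0.331 0.083 0.005] [0.391 0.133 0.055]
rib [ 0.302 -0.185  0.005] [ 0.402 -0.097  0.015]
bowl [ 0.666 -0.407  0.005] [ 0.801 -0.268  0.057]
bench 7.354380083390843e-05
```

```bash
sleep 0; ls pics
```

```text
c1.png
c2.png
scene0.npz
scene0.png
top0.npz
top0.png
wrist0.npz
wrist0.png
```

View pics/c1.png

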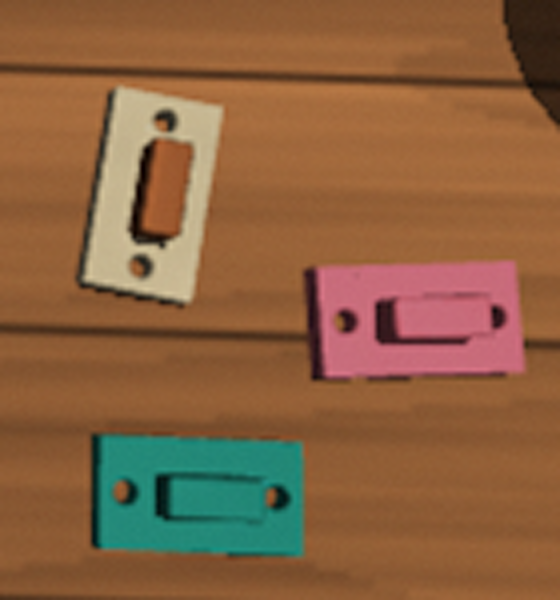

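View pics/c2.png

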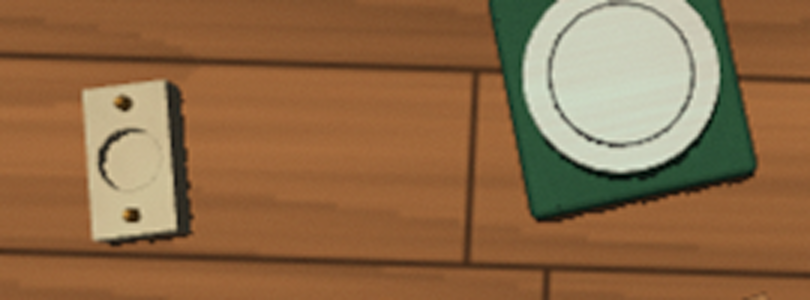

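Run:
```python
from h import *
p,P=cloud('top','top0')
Q=P[195:272,75:135].reshape(-1,3);Q=Q[(Q[:,2]>.039)];print(np.round(Q,3).tolist())
# pan robust circle
Q=P[160:255,215:320].reshape(-1,3);Q=Q[(Q[:,2]>.072)&(Q[:,2]<.078)];c=Q[:,:2].mean(0)
for _ in range(5): Q=Q[np.linalg.norm(Q[:,:2]-c,axis=1)<.074];h=cv2.minEnclosingCircle(Q[:,:2].astype(np.float32));c=Q[:,:2].mean(0)
print(c,h)
for n,b,lo,hi in (('base',(75,195,135,272),.028,.042),('lid',(350,200,405,275),.018,.032),('grip',(350,200,405,275),.05,.072)):
    x0,y0,x1,y1=b;Q=P[y0:y1,x0:x1].reshape(-1,3);Q=Q[(Q[:,2]>lo)&(Q[:,2]<hi)];q=Q[:,:2]-Q[:,:2].mean(0);w,v=np.linalg.eigh(q.T@q);print(n,Q.mean(0),np.degrees(np.arctan2(*v[::-1,1])))
```

```text
[[0.537, 0.294, 0.04], [0.534, 0.323, 0.039], [0.535, 0.29, 0.04], [0.531, 0.342, 0.04], [0.531, 0.335, 0.041], [0.527, 0.326, 0.039], [0.527, 0.319, 0.042], [0.528, 0.289, 0.04], [0.524, 0.343, 0.042], [0.524, 0.337, 0.04], [0.523, 0.32, 0.051], [0.523, 0.316, 0.055], [0.523, 0.316, 0.05], [0.525, 0.317, 0.042], [0.525, 0.315, 0.041], [0.521, 0.323, 0.049], [0.52, 0.318, 0.056], [0.521, 0.317, 0.054], [0.521, 0.315, 0.052], [0.522, 0.316, 0.044], [0.522, 0.313, 0.046], [0.523, 0.307, 0.039], [0.523, 0.295, 0.041], [0.519, 0.319, 0.053], [0.52, 0.319, 0.047], [0.519, 0.316, 0.048], [0.52, 0.316, 0.043], [0.52, 0.313, 0.044], [0.518, 0.337, 0.039], [0.518, 0.322, 0.045], [0.518, 0.319, 0.045], [0.518, 0.318, 0.042], [0.518, 0.316, 0.042], [0.519, 0.297, 0.04], [0.515, 0.341, 0.04], [0.516, 0.326, 0.039], [0.516, 0.303, 0.041], [0.513, 0.329, 0.041], [0.515, 0.289, 0.039], [0.511, 0.333, 0.04], [0.509, 0.325, 0.041], [0.507, 0.34, 0.039], [0.507, 0.324, 0.04], [0.505, 0.34, 0.039], [0.505, 0.335, 0.04], [0.505, 0.333, 0.039], [0.506, 0.301, 0.039], [0.506, 0.296, 0.041], [0.5, 0.337, 0
[... 1225 characters left out ...]
 [0.438, 0.299, 0.04], [0.439, 0.293, 0.039], [0.439, 0.289, 0.039], [0.439, 0.286, 0.04], [0.439, 0.28, 0.04], [0.436, 0.312, 0.04], [0.436, 0.309, 0.043], [0.436, 0.306, 0.044], [0.436, 0.304, 0.043], [0.436, 0.302, 0.043], [0.436, 0.297, 0.041], [0.433, 0.331, 0.04], [0.433, 0.329, 0.04], [0.434, 0.32, 0.04], [0.431, 0.328, 0.041], [0.432, 0.318, 0.04], [0.432, 0.307, 0.039], [0.427, 0.33, 0.04], [0.423, 0.33, 0.039]]
[ 0.54814691 -0.04144387] ((0.5504616498947144, -0.041229259222745895), 0.07151418924331665)
base [0.48044124 0.31172003 0.03556724] -170.65754028239502
lid [ 0.48707464 -0.28686891  0.02616639] 170.76929834235574
grip [ 0.48802017 -0.287801    0.06324421] 170.28754725981818
```

The crop shows a white block with a brown wooden grip and two holes, so that is the lid. The pink and turquoise ones stay put. Measured: base centre about (0.4805, 0.311), yaw 8.7°. Lid about (0.488, -0.288), yaw -9.5°. Pan about (0.549, -0.041). Sizes and heights match the description. Moving toward the base.

```bash
cat >> h.py <<'E'
def go(x,y,z,yaw):
    st();o=get_obs();r=R.from_quat(o['ee_rot']);d=r.as_matrix().T@(np.array([x,y,z])-o['position'])
    t=R.from_euler('z',yaw,degrees=True)*R.from_euler('x',180,degrees=True)
    rv=(r.inv()*t).as_rotvec(degrees=True)
    print('need units shift',np.round(d/.04,3),'turn',np.round(rv/8,3))
E
python3 -m crank '0.8 -0.8 0 0 0 0.67 85;0.8 -0.8 0 0 0 0.67 85;0.8 -0.8 0 0 0 0 85;0.8 -0.8 0 0 0 0 85;0.8 -0.8 0 0 0 0 85;0.8 -0.8 0 0 0 0 85;0.8 -0.8 0 0 0 0 85;0.8 -0.8 0 0 0 0 85;0.8 -0.8 0 0 0 0 85;0.8 -0.8 0 0 0 0 85' 40
python3 -c "
from h import *
go(.4805,.311,.25,8.7)"
```

```text
clock: 1.15
position: [0.4717, -0.2093, 0.2999]
ee_rot: [0.998, 0.067, -0.002, -0.001]
ft_force: [1.6, -0.6, 0.2]
grip_width: 1.001
t 1.15 p [ 0.4717 -0.2093  0.2999] rpy [-179.9     0.27    7.71] f [ 1.61 -0.59  0.22] g 1.000820535734866
[[0.991, 0.134, -0.005], [0.134, -0.991, 0.001], [-0.005, -0.002, -1.0]]
need units shift [  1.97  -12.859   1.261] turn [-0.013  0.034 -0.123]
```

```bash
python3 -m crank '0.15 -1 0 0 0 0 85;0.15 -1 0 0 0 0 85;0.15 -1 0 0 0 -0.1 85;0.15 -1 0 0 0 0 85;0.15 -1 0 0 0 0 85;0.15 -1 0 0 0 0 85;0.15 -1 0 0 0 0 85;0.15 -1 0 0 0 0 85;0.15 -1 0 0 0 0 85;0.15 -1 0 0 0 0 85'
python3 -c "
from h import *
go(.4805,.311,.22,8.7)"
```

```text
clock: 2.15
position: [0.472, 0.2123, 0.2997]
ee_rot: [0.997, 0.075, -0.002, -0.001]
ft_force: [0.8, -0.7, -0.1]
grip_width: 0.993
t 2.15 p [0.472  0.2123 0.2997] rpy [-179.91    0.23    8.6 ] f [ 0.79 -0.67 -0.09] g 0.9933752908209124
[[0.989, 0.149, -0.004], [0.149, -0.989, 0.001], [-0.004, -0.002, -1.0]]
need units shift [ 0.588 -2.405  1.995] turn [-0.011  0.028 -0.013]
```

```bash
python3 -m crank '0.15 -0.8 0.5 0 0 0 85;0.15 -0.8 0.5 0 0 0 85;0.15 -0.6 0.5 0 0 0 85;0.1 -0.2 0.4 0 0 0 85;0 0 0 0 0 0 85;0 0 0 0 0 0 85;0 0 0 0 0 0 85;0 0 0 0 0 0 85;0 0 0 0 0 0 85;0 0 0 0 0 0 85'
python3 -c "
from h import *
go(.4805,.311,.097,8.7); snap('wrist','w1')
p,P=cloud('wrist','w1')
m=(P[...,2]>.030)&(P[...,2]<.042)&(abs(P[...,0]-.48)<.09)&(abs(P[...,1]-.311)<.07)
Q=P[m];print(len(Q),Q.mean(0),cv2.minAreaRect(Q[:,:2].astype(np.float32)))
"
```

```text
clock: 3.15
position: [0.478, 0.3184, 0.2242]
ee_rot: [0.997, 0.077, -0.0, -0.002]
ft_force: [0.3, -1.0, -0.3]
grip_width: 0.996
t 3.15 p [0.478  0.3184 0.2242] rpy [-1.7978e+02  3.0000e-02  8.8200e+00] f [ 0.26 -0.95 -0.26] g 0.9959811767185375
[[0.988, 0.153, -0.001], [0.153, -0.988, 0.004], [-0.001, -0.004, -1.0]]
need units shift [0.036 0.204 3.179] turn [-0.027  0.004  0.015]
6433 [0.48372942 0.31479835 0.03606345] ((0.4800487160682678, 0.3142563998699188), (0.11037306487560272, 0.06022747606039047), 9.292257308959961)
```

View pics/w1.png

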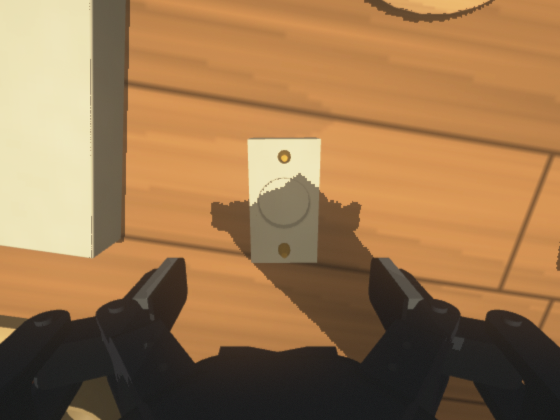

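The wrist picture shows the base at (284,200) between the fingers, with its dowels at (284,157) and (284,250). The wrist depth gives a centre of (0.480, 0.314), within 3 mm of the top view, and a size of 110x60. Descending.

```bash
python3 -m crank '0.03 0.13 0.4 0 0 0 85;0 0 0.4 0 0 0 85;0 0 0.4 0 0 0 85;0 0 0.4 0 0 0 85;0 0 0.4 0 0 0 85;0 0 0.4 0 0 0 85;0 0 0.4 0 0 0 85;0 0 0 0 0 0 85;0 0 0 0 0 0 85;0 0 0 0 0 0 85'
python3 -c "
from h import *
go(.480,.3135,.083,9)"
```

```text
clock: 4.2
position: [0.4784, 0.3111, 0.0993]
ee_rot: [0.997, 0.076, -0.003, -0.001]
ft_force: [0.6, 0.6, 1.4]
grip_width: 0.996
t 4.2 p [0.4784 0.3111 0.0993] rpy [-179.89    0.32    8.77] f [0.59 0.57 1.43] g 0.9961792700158086
[[0.988, 0.152, -0.006], [0.152, -0.988, 0.001], [-0.006, -0.002, -1.0]]
need units shift [ 0.05  -0.053  0.409] turn [-0.014  0.04  -0.029]
```

```bash
python3 -m crank '0.05 -0.05 0.2 0 0.03 0 85;0 0 0.2 0 0 0 85;0 0 0 0 0 0 55;0 0 0 0 0 0 50;0 0 0 0 0 0 45;0 0 0 0 0 0 45;0 0 0 0 0 0 45;0 0 0 0 0 0 45;0 0 0 0 0 0 45;0 0 0 0 0 0 45' 60
python3 -c "
from h import *
go(.549,-.041,.25,9)"
```

```text
clock: 5.2
position: [0.4812, 0.3142, 0.084]
ee_rot: [0.997, 0.076, 0.001, -0.002]
ft_force: [-0.2, 0.6, -1.3]
grip_width: 0.689
t 5.2 p [0.4812 0.3142 0.084 ] rpy [-1.7983e+02 -1.4000e-01  8.7600e+00] f [-0.18  0.61 -1.33] g 0.6888238345083995
[[0.988, 0.152, 0.002], [0.152, -0.988, 0.003], [0.002, -0.003, -1.0]]
need units shift [ 0.333  9.024 -4.175] turn [-0.021 -0.017 -0.03 ]
```

```bash
python3 -m crank '0 0 -0.6 0 0 0 45;0 0 -0.8 0 0 0 45;0 0 -0.8 0 0 0 45;0 0.2 -0.8 0 0 0 45;0.05 0.7 -0.4 0 0 0 45;0.05 0.9 0 0 0 0 45;0.05 1 0 0 0 0 45;0.05 1 0 0 0 0 45;0.05 1 0 0 0 0 45;0.05 0.9 0 0 0 0 45'
python3 -c "
from h import *
go(.549,-.041,.23,9)"
```

```text
clock: 6.2
position: [0.5258, 0.0884, 0.2232]
ee_rot: [0.997, 0.083, -0.001, -0.002]
ft_force: [0.6, 0.9, -2.9]
grip_width: 0.686
t 6.2 p [0.5258 0.0884 0.2232] rpy [-1.798e+02  8.000e-02  9.490e+00] f [ 0.59  0.85 -2.94] g 0.6857070567113063
[[0.986, 0.165, -0.002], [0.165, -0.986, 0.003], [-0.001, -0.003, -1.0]]
need units shift [ 0.038  3.285 -0.181] turn [-0.025  0.01   0.061]
```

```bash
python3 -m crank '0 0.8 0 0 0 0 45;0 0.8 0 0 0 0.05 45;0 0.8 0 0 0 0 45;0 0.5 0 0 0 0 45;0 0.2 0 0 0 0 45;0 0 0 0 0 0 45;0 0 0 0 0 0 45;0 0 0 0 0 0 45;0 0 0 0 0 0 45;0 0 0 0 0 0 45'
python3 -c "
from h import *
go(.549,-.041,.17,9);snap('top','t2');big('t2',190,120,350,260,4,'t2c')"
```

```text
clock: 7.2
position: [0.5445, -0.0409, 0.2213]
ee_rot: [0.997, 0.078, -0.002, -0.001]
ft_force: [-0.4, 0.6, -2.8]
grip_width: 0.688
t 7.2 p [ 0.5445 -0.0409  0.2213] rpy [-179.82    0.27    8.9 ] f [-0.38  0.59 -2.77] g 0.6877424618739983
[[0.988, 0.155, -0.005], [0.155, -0.988, 0.002], [-0.005, -0.003, -1.0]]
need units shift [0.116 0.024 1.283] turn [-0.022  0.034 -0.012]
```

View pics/t2c.png

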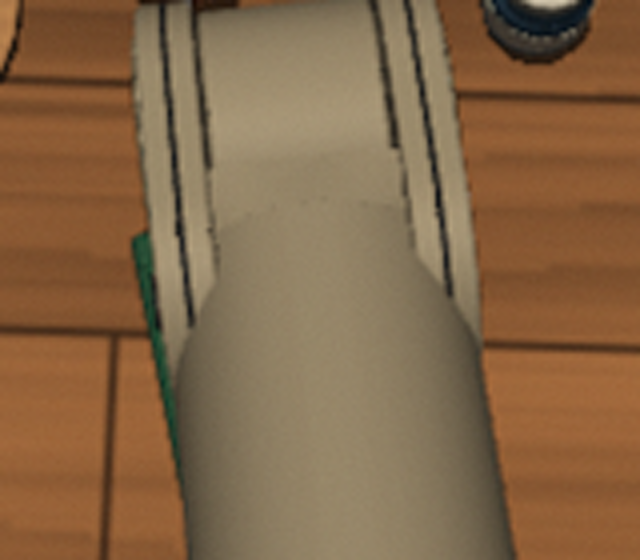

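The top view is blocked by the arm; I'll rely on the tool pose and descend.

```bash
python3 -m crank '0.1 0.02 0.3 0 0.03 0 45;0 0 0.4 0 0 0 45;0 0 0.4 0 0 0 45;0 0 0.2 0 0 0 45;0 0 0 0 0 0 45;0 0 0 0 0 0 45;0 0 0 0 0 0 45;0 0 0 0 0 0 45;0 0 0 0 0 0 45;0 0 0 0 0 0 45'
python3 -c "
from h import *
go(.549,-.041,.1575,9);snap('scene','s2');big('s2',200,130,380,290,4,'s2c')"
```

```text
clock: 8.25
position: [0.5504, -0.0397, 0.167]
ee_rot: [0.997, 0.078, 0.002, -0.001]
ft_force: [0.5, -0.1, -2.4]
grip_width: 0.688
t 8.25 p [ 0.5504 -0.0397  0.167 ] rpy [-179.85   -0.2     8.98] f [ 0.45 -0.09 -2.45] g 0.6878977783964193
[[0.988, 0.156, 0.003], [0.156, -0.988, 0.003], [0.003, -0.003, -1.0]]
need units shift [-0.04   0.026  0.237] turn [-0.019 -0.025 -0.002]
```

View pics/s2c.png

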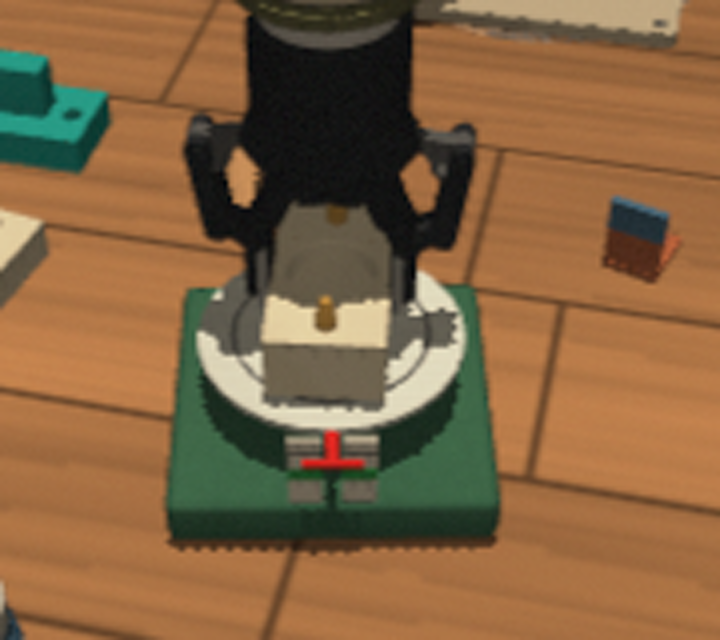

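The base is held just over the middle of the pan (enlarged crop, about (325,370)) and clear of the pointer. Lowering the last 9 mm and releasing.

```bash
python3 -m crank '0 0 0.1 0 0 0 45;0 0 0.1 0 0 0 45;0 0 0.06 0 0 0 45;0 0 0 0 0 0 45;0 0 0 0 0 0 45;0 0 0 0 0 0 66;0 0 0 0 0 0 75;0 0 0 0 0 0 80;0 0 0 0 0 0 85;0 0 0 0 0 0 85'
python3 -c "
from h import *
st()"
```

```text
clock: 9.3
position: [0.5514, -0.0397, 0.157]
ee_rot: [0.997, 0.078, 0.003, -0.001]
ft_force: [0.5, 0.2, -0.8]
grip_width: 0.994
t 9.3 p [ 0.5514 -0.0397  0.157 ] rpy [-179.89   -0.34    8.98] f [ 0.47  0.24 -0.76] g 0.994217157886134
[[0.988, 0.156, 0.006], [0.156, -0.988, 0.003], [0.006, -0.002, -1.0]]
```

```bash
python3 -m crank '0 0 -0.3 0 0 0 85;0 0 -0.6 0 0 0 85;0 0 -0.8 0 0 0 85;0 0 -0.8 0 0 0 85;0 0 -0.5 0 0 0 85;0 0 -0.2 0 0 0 85;0 0 0 0 0 0 85;0 0 0 0 0 0 85;0 0 0 0 0 0 85;0 0 0 0 0 0 85'
python3 -c "
from h import *
st(); snap('wrist','w3')
p,P=cloud('wrist','w3')
m=(P[...,2]>.102)&(P[...,2]<.114)&(abs(P[...,0]-.55)<.09)&(abs(P[...,1]+.04)<.07)
Q=P[m];print(len(Q),Q.mean(0),cv2.minAreaRect(Q[:,:2].astype(np.float32)))
m=(P[...,2]>.066)&(P[...,2]<.078)&(abs(P[...,0]-.55)<.09)&(abs(P[...,1]+.04)<.09)
Q=P[m];print(len(Q),Q.mean(0),cv2.minEnclosingCircle(Q[:,:2].astype(np.float32)))
"
```

```text
clock: 10.3
position: [0.5493, -0.0393, 0.2916]
ee_rot: [0.997, 0.079, 0.002, -0.002]
ft_force: [0.8, 0.7, -0.6]
grip_width: 0.997
t 10.3 p [ 0.5493 -0.0393  0.2916] rpy [-179.83   -0.23    9.07] f [ 0.79  0.68 -0.58] g 0.9974320402226664
[[0.987, 0.158, 0.003], [0.158, -0.987, 0.004], [0.004, -0.003, -1.0]]
6583 [ 0.55348528 -0.03906248  0.10804032] ((0.5498670935630798, -0.03965244069695473), (0.11016453802585602, 0.06024825572967529), 9.296614646911621)
7443 [ 0.56054637 -0.0388301   0.07224396] ((0.5611927509307861, -0.03857249766588211), 0.08130867034196854)
```

View pics/w3.png

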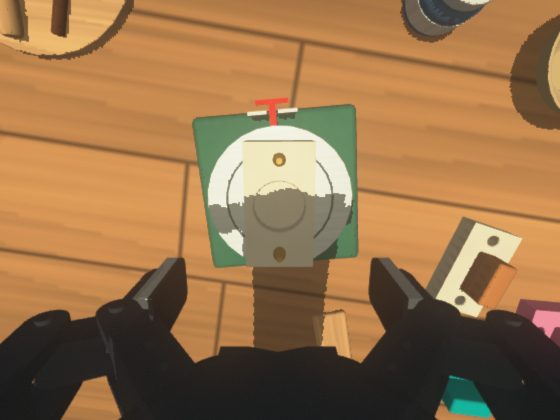

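The base stands level and centred. Wrist view: block centre (279,203), pan centre about (280,195). Its top is at 0.108, so the pan has sunk about 3 mm. Base at (0.550, -0.040), yaw 9.2°. Now the lid.

```bash
python3 -m crank '-0.2 0.6 0 0 0 0.6 85;-0.2 0.7 0 0 0 0.6 85;-0.2 0.7 0 0 0 0.6 85;-0.2 0.7 0 0 0 0.5 85;-0.2 0.7 0 0 0 0 85;-0.2 0.7 0 0 0 0 85;-0.2 0.7 0.3 0 0 0 85;-0.2 0.7 0.5 0 0 0 85;0 0 0.5 0 0 0 85;0 0 0.4 0 0 0 85'
python3 -c "
from h import *
go(.488,-.288,.22,-9.5)"
```

```text
clock: 11.35
position: [0.4594, -0.27, 0.218]
ee_rot: [0.995, -0.099, 0.0, -0.002]
ft_force: [0.3, 0.8, -0.2]
grip_width: 0.995
t 11.35 p [ 0.4594 -0.27    0.218 ] rpy [-1.7981e+02  1.0000e-02 -1.1420e+01] f [ 0.26  0.82 -0.2 ] g 0.9949980305736571
[[0.98, -0.198, 0.0], [-0.198, -0.98, 0.003], [-0.0, -0.003, -1.0]]
need units shift [ 0.791  0.299 -0.052] turn [-0.024  0.001 -0.24 ]
```

```bash
python3 -m crank '0.4 0.15 -0.05 0 0 -0.23 85;0.3 0.1 0 0 0 0 85;0.08 0.04 0 0 0 0 85;0 0 0 0 0 0 85;0 0 0 0 0 0 85;0 0 0 0 0 0 85;0 0 0 0 0 0 85;0 0 0 0 0 0 85;0 0 0 0 0 0 85;0 0 0 0 0 0 85'
python3 -c "
from h import *
go(.488,-.288,.106,-9.5); snap('wrist','w4')
p,P=cloud('wrist','w4')
for lo,hi in((.02,.032),(.056,.070)):
  m=(P[...,2]>lo)&(P[...,2]<hi)&(abs(P[...,0]-.488)<.08)&(abs(P[...,1]+.288)<.06)
  Q=P[m];print(len(Q),Q.mean(0),cv2.minAreaRect(Q[:,:2].astype(np.float32)))
"
```

```text
clock: 12.35
position: [0.484, -0.2908, 0.2168]
ee_rot: [0.996, -0.089, -0.003, -0.002]
ft_force: [-0.7, 1.0, 0.5]
grip_width: 0.992
t 12.35 p [ 0.484  -0.2908  0.2168] rpy [-179.75    0.34  -10.24] f [-0.74  1.01  0.46] g 0.9916854235617176
[[0.984, -0.178, -0.005], [-0.178, -0.984, 0.005], [-0.006, -0.004, -1.0]]
need units shift [ 0.102 -0.074  2.771] turn [-0.031  0.043 -0.092]
6224 [ 0.49362416 -0.28897862  0.02609549] ((0.48784729838371277, -0.2877888083457947), (0.060204148292541504, 0.11054063588380814), 80.43840789794922)
1921 [ 0.49001392 -0.28841261  0.06369589] ((0.4886804521083832, -0.287942111492157), (0.021820031106472015, 0.05104070156812668), 80.33940124511719)
```

View pics/w4.png

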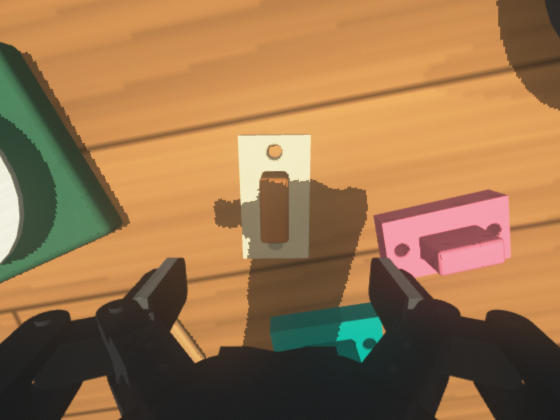

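The lid is at (274,196) between the fingers, and its centre (0.488, -0.288), yaw -9.6°, matches the top view. Descending onto the grip.

```bash
python3 -m crank '0.1 -0.07 0.3 0 0.04 -0.08 85;0 0 0.5 0 0 0 85;0 0 0.5 0 0 0 85;0 0 0.5 0 0 0 85;0 0 0.3 0 0 0 85;0 0 0 0 0 0 85;0 0 0 0 0 0 85;0 0 0 0 0 0 85;0 0 0 0 0 0 85;0 0 0 0 0 0 85'
python3 -c "
from h import *
go(.488,-.288,.106,-9.6)"
```

```text
clock: 13.4
position: [0.4909, -0.2872, 0.1288]
ee_rot: [0.997, -0.081, 0.002, -0.002]
ft_force: [0.1, -0.5, -0.7]
grip_width: 0.998
t 13.4 p [ 0.4909 -0.2872  0.1288] rpy [-179.76   -0.25   -9.34] f [ 0.09 -0.53 -0.72] g 0.9975338814372537
[[0.987, -0.162, 0.005], [-0.162, -0.987, 0.003], [0.004, -0.004, -1.0]]
need units shift [-0.07   0.033  0.569] turn [-0.03  -0.031  0.032]
```

```bash
python3 -m crank '-0.07 0.03 0.3 -0.03 -0.03 0.03 85;0 0 0.27 0 0 0 85;0 0 0 0 0 0 60;0 0 0 0 0 0 40;0 0 0 0 0 0 25;0 0 0 0 0 0 10;0 0 0 0 0 0 10;0 0 0 0 0 0 10;0 0 0 0 0 0 10;0 0 0 0 0 0 10' 90
python3 -c "
from h import *
go(.5499,-.0397,.25,9.2)"
```

```text
clock: 14.4
position: [0.4878, -0.2881, 0.1044]
ee_rot: [0.996, -0.084, 0.0, 0.0]
ft_force: [0.5, 0.5, -1.8]
grip_width: 0.243
t 14.4 p [ 0.4878 -0.2881  0.1044] rpy [ 1.7995e+02 -3.0000e-02 -9.6100e+00] f [ 0.52  0.47 -1.83] g 0.24272335069577028
[[0.986, -0.167, 0.0], [-0.167, -0.986, -0.001], [0.0, 0.001, -1.0]]
need units shift [ 0.497 -6.379 -3.644] turn [ 6.000e-03 -2.000e-03 -2.351e+00]
```

```bash
python3 -m crank '0 0 -0.4 0 0 0 10;0 0 -0.7 0 0 0 10;0 0 -0.8 0 0 0 10;0 0 -0.8 0 0 0 10;0 0 -0.8 0 0 0 10;0 -0.3 -0.5 0 0 0 10;0 -0.6 -0.1 0 0 -0.6 10;0 -0.7 0 0 0 -0.6 10;0.2 -0.7 0 0 0 -0.6 10;0.2 -0.7 0 0 0 -0.5 10'
python3 -c "
from h import *
go(.5499,-.0397,.26,9.2)"
```

```text
clock: 15.4
position: [0.5087, -0.1668, 0.2851]
ee_rot: [0.997, 0.08, 0.002, 0.002]
ft_force: [0.3, -0.4, -1.2]
grip_width: 0.25
t 15.4 p [ 0.5087 -0.1668  0.2851] rpy [179.7   -0.22   9.15] f [ 0.34 -0.44 -1.23] g 0.25040839538398907
[[0.987, 0.159, 0.005], [0.159, -0.987, -0.005], [0.004, 0.005, -1.0]]
need units shift [ 1.52  -2.976  0.619] turn [ 0.038 -0.028 -0.007]
```

```bash
python3 -m crank '0.4 -0.7 0 0 0 0 10;0.4 -0.7 0 0 0 0 10;0.4 -0.7 0 0 0 0 10;0.2 -0.5 0 0 0 0 10;0.1 -0.3 0 0.03 -0.03 0 10;0 0 0 0 0 0 10;0 0 0 0 0 0 10;0 0 0 0 0 0 10;0 0 0 0 0 0 10;0 0 0 0 0 0 10'
python3 -c "
from h import *
go(.5499,-.0397,.26,9.2);snap('scene','s5');snap('wrist','w5');big('s5',200,100,380,260,4,'s5c')"
```

```text
clock: 16.4
position: [0.5495, -0.0283, 0.2856]
ee_rot: [0.996, 0.09, -0.001, -0.0]
ft_force: [-0.0, -1.1, -1.6]
grip_width: 0.243
t 16.4 p [ 0.5495 -0.0283  0.2856] rpy [-1.7998e+02  1.3000e-01  1.0320e+01] f [-0.04 -1.12 -1.6 ] g 0.24322095683339687
[[0.984, 0.179, -0.002], [0.179, -0.984, -0.0], [-0.002, -0.0, -1.0]]
need units shift [-0.039  0.283  0.639] turn [-0.003  0.016  0.139]
```

View pics/s5c.png

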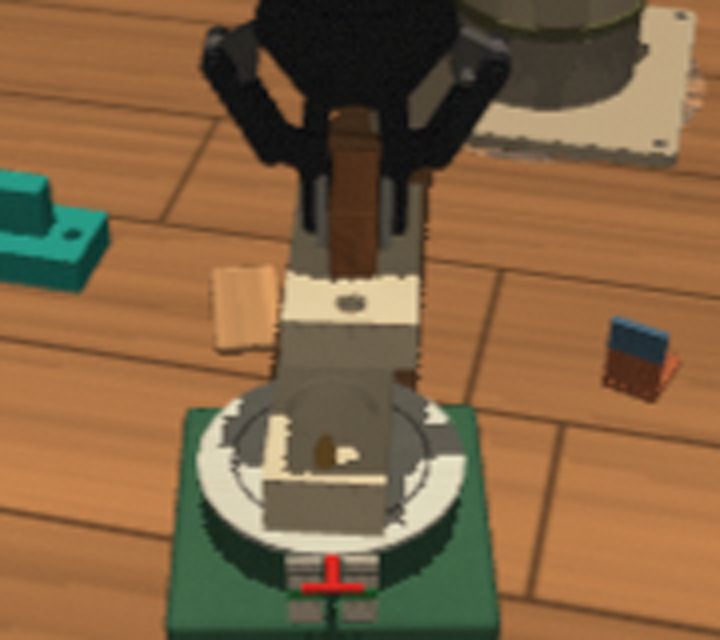

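View pics/w5.png

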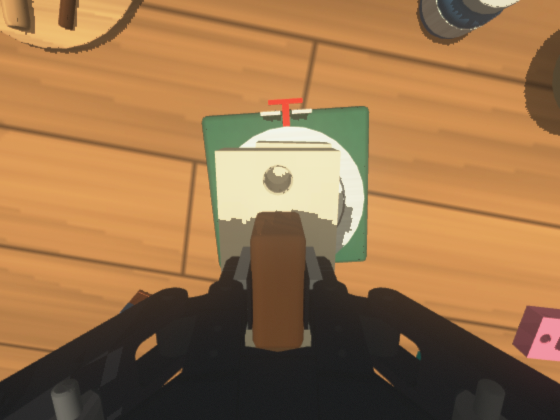

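The lid hangs level in the hand, with its front hole at wrist (278,179). Checking how it sits in the tool frame.

Run:
```python
from h import *
p,P=cloud('wrist','w5');_,_,pos,q=load('w5')
T=(P-pos)@R.from_quat(q).as_matrix()
zt=.1044-.026
m=(abs(T[...,2]-zt)<.006)&(T[...,0]>-.01)&(T[...,0]<.08)&(abs(T[...,1])<.05)
m[250:]=0
Q=T[m];print(len(Q),'z',np.median(Q[:,2]))
print('front edge x',[round(float(np.percentile(Q[abs(Q[:,1]-y)<.002][:,0],99.5)),4) for y in(-.02,-.01,0,.01,.02)])
print('sides y',[ (x,np.round(np.percentile(Q[abs(Q[:,0]-x)<.002][:,1],[.5,99.5]),4).tolist()) for x in(.03,.04,.05)])
# plane tilt
A=np.c_[Q[:,:2],np.ones(len(Q))];print('tilt',np.linalg.lstsq(A,Q[:,2],rcond=None)[0])
# hole: depth beyond plane within the front part
h=np.zeros(m.shape,bool);h[160:200,255:300]=1
H=T[h&(T[...,2]>zt+.008)];
print('hole deep pts',len(H))
mm=cv2.cvtColor(p,cv2.COLOR_RGB2GRAY)
# hole by projecting pixel to top plane
m_,r,t=cam('wrist',pos,q)
for u,v in((264,179),(292,179),(278,166),(278,193)):
    d=np.array([(u-m_['cx'])/m_['fx'],-(v-m_['cy'])/m_['fy'],-1]);Rt=R.from_quat(q).as_matrix()
    dt=Rt.T@(r@d);ct=Rt.T@(t-pos);k=(zt-ct[2])/dt[2];print(u,v,np.round(ct+k*dt,4))
# base in world & in w5 tool frame
big('w5',200,130,360,260,5,'w5c')
```

```text
9664 z 0.07835248115819846
front edge x [0.0552, 0.0552, 0.0552, 0.0552, 0.0552]
sides y [(0.03, [-0.0298, 0.0295]), (0.04, [-0.0299, 0.0295]), (0.05, [-0.0299, 0.0294])]
tilt [0.00651273 0.00302006 0.07817358]
hole deep pts 458
264 179 [ 0.0416 -0.0066  0.0784]
292 179 [0.0416 0.007  0.0784]
278 166 [0.048  0.0002 0.0784]
278 193 [0.0347 0.0002 0.0784]
```

View pics/w5c.png

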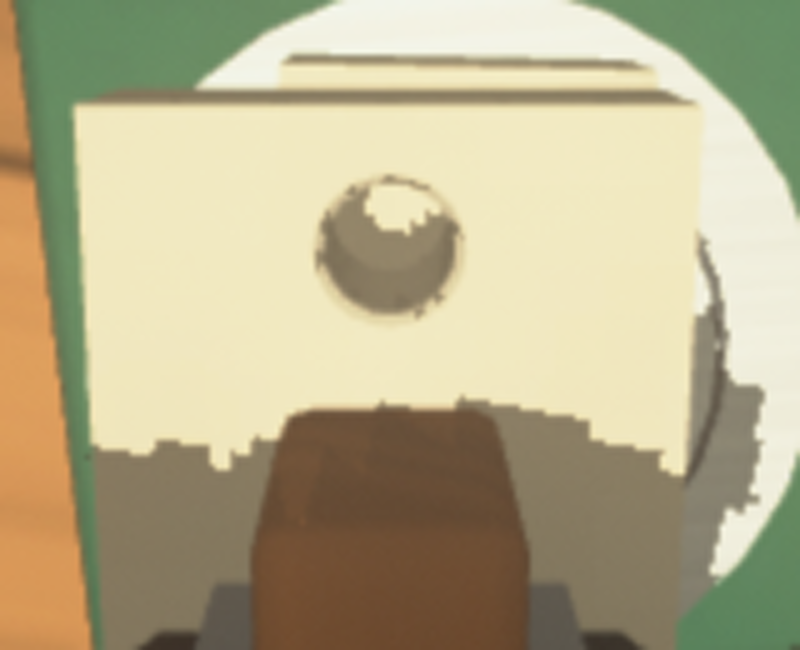

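The lid sits centred on the tool: sides ±29.7 mm, front edge 55.2, hole centre (41.4, 0.2), no tilt to speak of. Aligning over the base.

```bash
python3 -m crank '-0.03 0.2 0.2 0 0 0.13 10;0 0.08 0.2 0 0 0 10;0 0 0.2 0 0 0 10;0 0 0.1 0 0 0 10;0 0 0 0 0 0 10;0 0 0 0 0 0 10;0 0 0 0 0 0 10;0 0 0 0 0 0 10;0 0 0 0 0 0 10;0 0 0 0 0 0 10'
python3 -c "
from h import *
go(.5497,-.0397,.232,9.25)"
```

```text
clock: 17.5
position: [0.5501, -0.0409, 0.2548]
ee_rot: [0.997, 0.08, -0.001, -0.0]
ft_force: [-0.7, 0.5, -2.4]
grip_width: 0.247
t 17.5 p [ 0.5501 -0.0409  0.2548] rpy [-1.7997e+02  1.5000e-01  9.1500e+00] f [-0.65  0.55 -2.37] g 0.24700022791202322
[[0.987, 0.159, -0.003], [0.159, -0.987, 0.0], [-0.003, -0.001, -1.0]]
need units shift [-0.005 -0.03   0.571] turn [-0.004  0.018 -0.012]
```

```bash
python3 -m crank '0 -0.03 0.15 0 0.02 -0.01 10;0 0 0.15 0 0 0 10;0 0 0.15 0 0 0 10;0 0 0.07 0 0 0 10;0 0 0 0 0 0 10;0 0 0 0 0 0 10;0 0 0 0 0 0 10;0 0 0 0 0 0 10;0 0 0 0 0 0 10;0 0 0 0 0 0 10'
python3 -c "
from h import *
go(.5497,-.0397,.215,9.25)
snap('scene','s6');big('s6',220,120,360,260,5,'s6c')"
```

```text
clock: 18.5
position: [0.55, -0.0396, 0.2322]
ee_rot: [0.997, 0.081, 0.0, -0.0]
ft_force: [-0.4, -0.0, -1.9]
grip_width: 0.244
t 18.5 p [ 0.55   -0.0396  0.2322] rpy [-1.7997e+02 -4.0000e-02  9.2300e+00] f [-0.43 -0.01 -1.88] g 0.24397036550566426
[[0.987, 0.16, 0.001], [0.16, -0.987, 0.001], [0.001, -0.001, -1.0]]
need units shift [-0.007  0.002  0.431] turn [-0.004 -0.005 -0.002]
```

View pics/s6c.png

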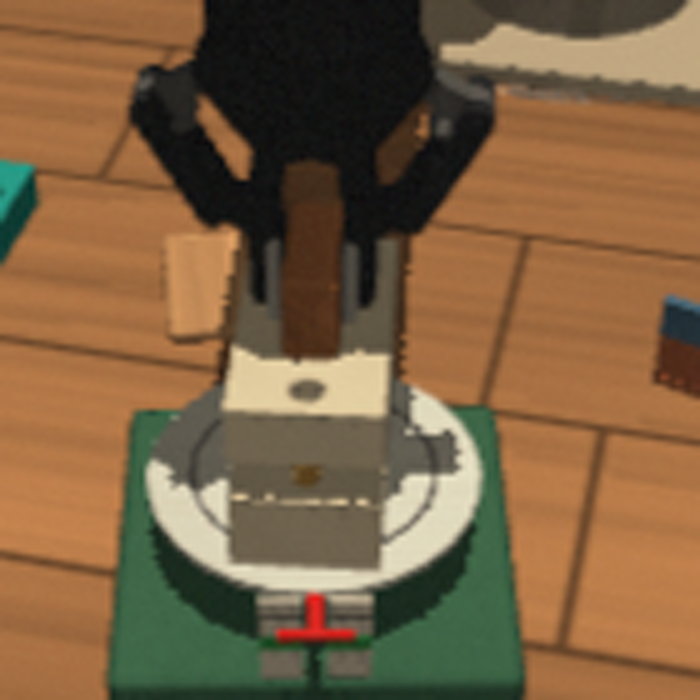

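Lid hole (305,390) and dowel (307,475) line up in the crop, and the pose error is under 0.5 mm. Lowering gently.

```bash
python3 -m crank '0 0 0.08 0 0 0 10;0 0 0.08 0 0 0 10;0 0 0.08 0 0 0 10;0 0 0.08 0 0 0 10;0 0 0.08 0 0 0 10;0 0 0 0 0 0 10;0 0 0 0 0 0 10;0 0 0 0 0 0 10;0 0 0 0 0 0 10;0 0 0 0 0 0 10'
python3 -c "
from h import *
go(.5497,-.0397,.2,9.25)
snap('scene','s7');big('s7',220,120,360,260,5,'s7c')"
```

```text
clock: 19.55
position: [0.5499, -0.0396, 0.2147]
ee_rot: [0.997, 0.081, 0.0, -0.0]
ft_force: [1.2, 0.3, -1.5]
grip_width: 0.243
t 19.55 p [ 0.5499 -0.0396  0.2147] rpy [-1.7997e+02 -3.0000e-02  9.2400e+00] f [ 1.18  0.26 -1.54] g 0.24259961293905857
[[0.987, 0.161, 0.0], [0.161, -0.987, 0.001], [0.0, -0.001, -1.0]]
need units shift [-0.007  0.003  0.366] turn [-0.004 -0.004 -0.001]
```

View pics/s7c.png

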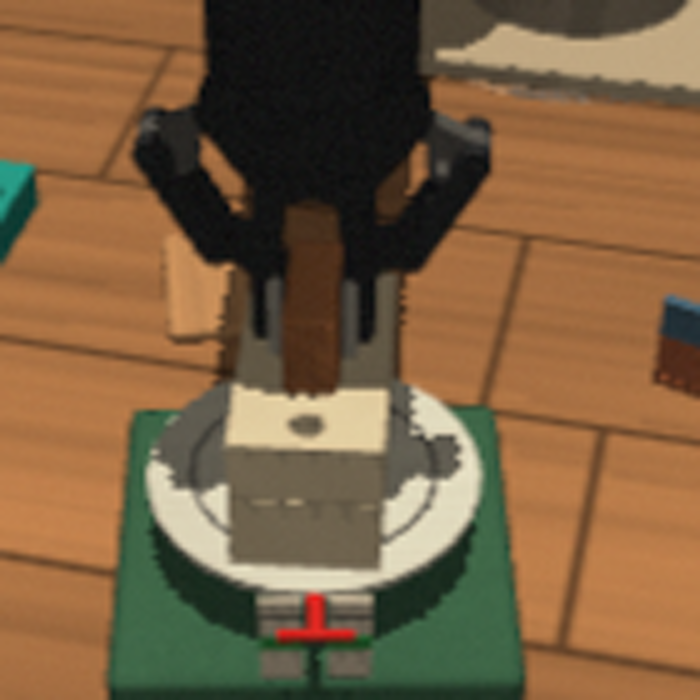

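The lid is threaded on the dowels with a small gap left. Seating it, then pressing in small steps (target TCP about 0.200, about 16 mm sunk).

```bash
python3 -m crank '0 0 0.06 0 0 0 10;0 0 0.06 0 0 0 10;0 0 0.06 0 0 0 10;0 0 0 0 0 0 10;0 0 0 0 0 0 10;0 0 0 0 0 0 10;0 0 0 0 0 0 10;0 0 0 0 0 0 10;0 0 0 0 0 0 10;0 0 0 0 0 0 10'
python3 -c "
from h import *
go(.5497,-.0397,.2,9.25)
snap('scene','s8');big('s8',220,120,360,260,5,'s8c')
p,P=cloud('scene','s8');print()"
```

```text
clock: 20.6
position: [0.5502, -0.0395, 0.2082]
ee_rot: [0.997, 0.081, 0.001, 0.0]
ft_force: [-1.5, 0.7, 2.0]
grip_width: 0.243
t 20.6 p [ 0.5502 -0.0395  0.2082] rpy [ 1.7998e+02 -8.0000e-02  9.2400e+00] f [-1.48  0.69  1.98] g 0.24264910208461749
[[0.987, 0.161, 0.001], [0.161, -0.987, -0.0], [0.001, 0.0, -1.0]]
need units shift [-0.013  0.004  0.205] turn [ 0.002 -0.01  -0.001]
```

View pics/s8c.png

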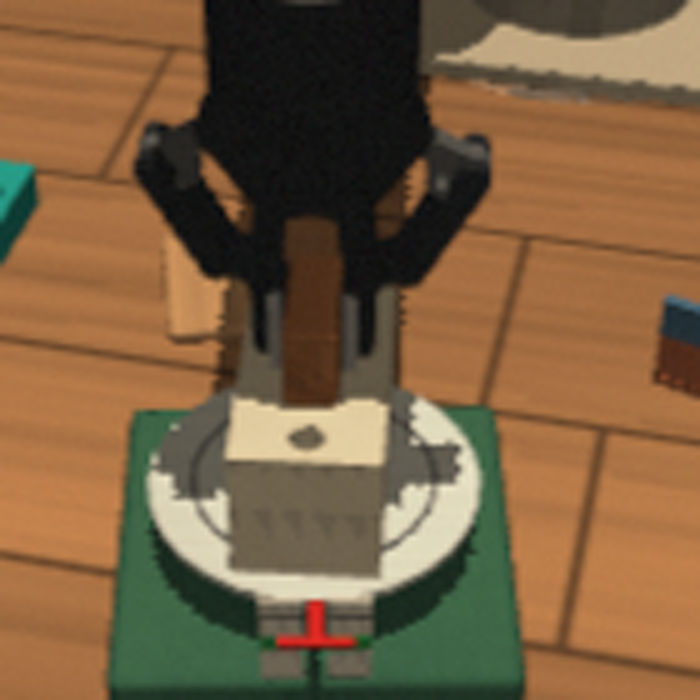

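The lid is closed with no gap left and the pointer has started to sink. Wrist force rose 4 N, which matches the spring. Pressing about 8 mm more.

```bash
python3 -m crank '0 0 0.06 0 0 0 10;0 0 0.06 0 0 0 10;0 0 0.06 0 0 0 10;0 0 0.03 0 0 0 10;0 0 0 0 0 0 10;0 0 0 0 0 0 10;0 0 0 0 0 0 10;0 0 0 0 0 0 10;0 0 0 0 0 0 10;0 0 0 0 0 0 10'
cat > chk.py <<'E'
import sys
from h import *
n=sys.argv[1];go(.5497,-.0397,.2,9.25)
snap('scene','s'+n);big('s'+n,240,180,340,270,7,'s'+n+'c')
p,P=cloud('scene','s'+n)
# pan surface
m=(P[...,2]>.045)&(P[...,2]<.08)&(np.hypot(P[...,0]-.549,P[...,1]+.041)<.066)
c,s=np.cos(.161),np.sin(.161);X=P[...,0]-.55;Y=P[...,1]+.0397;ly=-s*X+c*Y;lx=c*X+s*Y
m&=(abs(ly)>.04)
print('pan z',np.nanmedian(P[m][:,2]),m.sum())
m=(abs(ly)<.025)&(lx>.032)&(lx<.052)&(P[...,2]>.09);print('lid top z',np.nanmedian(P[m][:,2]))
E
python3 chk.py 9;python3 - <<'E'
from h import *
for f in('s2','s6'):
    p,P=cloud('scene',f)
    X=P[...,0]-.55;Y=P[...,1]+.0397;ly=-.16*X+.987*Y
    m=(P[...,2]>.045)&(P[...,2]<.08)&(np.hypot(P[...,0]-.549,P[...,1]+.041)<.066)&(abs(ly)>.04);print(f,np.nanmedian(P[m][:,2]))
E
```

```text
clock: 21.65
position: [0.5503, -0.0393, 0.2021]
ee_rot: [0.997, 0.08, 0.001, 0.001]
ft_force: [-4.1, -0.4, 8.0]
grip_width: 0.241
t 21.65 p [ 0.5503 -0.0393  0.2021] rpy [ 1.7988e+02 -8.0000e-02  9.2300e+00] f [-4.07 -0.37  7.97] g 0.24134800014800128
[[0.987, 0.16, 0.002], [0.16, -0.987, -0.002], [0.001, 0.002, -1.0]]
need units shift [-0.016  0.008  0.052] turn [ 0.015 -0.01  -0.003]
pan z 0.06076860321652189 584
lid top z 0.39086024336423186
s2 0.07413076030610599
s6 0.07121193913027646
```

View pics/s9c.png

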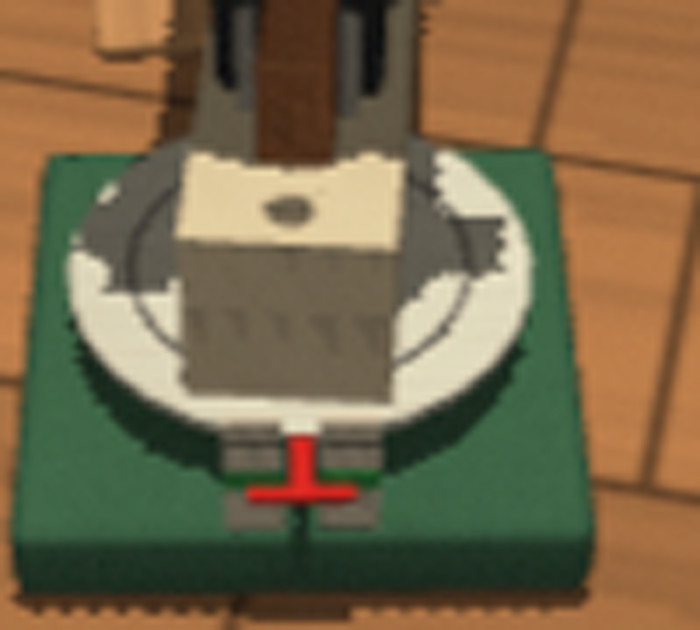

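By depth the pan is at 0.0608, about 13.3 mm sunk, and the TCP drop and the force say 13.4–14 mm. Pressing about 2.3 mm more to reach mid-band.

```bash
python3 -m crank '-0.01 0 0.04 0 0 0 10;0 0 0.03 0 0 0 10;0 0 0 0 0 0 10;0 0 0 0 0 0 10;0 0 0 0 0 0 10;0 0 0 0 0 0 10;0 0 0 0 0 0 10;0 0 0 0 0 0 10;0 0 0 0 0 0 10;0 0 0 0 0 0 10'
python3 chk.py 10
python3 - <<'E'
from h import *
for f in('s2','s7','s9','s10'):
    p,P=cloud('scene',f);q=p.astype(int);m=np.zeros(p.shape[:2],bool);m[215:262,255:310]=1
    red=m&(q[...,0]>150)&(q[...,1]<70);bandg=m&(q[...,1]>q[...,0]+25)&(P[...,2]>.04)&(q[...,1]>60)
    rr=np.where(red)[0];print(f,'red z min/med',np.round(np.nanpercentile(P[red][:,2],[2,10,30]),4),'rows',rr.max(), 'x',np.nanmedian(P[red][:,0]))
E
```

```text
clock: 22.7
position: [0.5502, -0.0392, 0.2025]
ee_rot: [0.997, 0.08, 0.001, 0.002]
ft_force: [-4.4, -0.3, 6.6]
grip_width: 0.243
t 22.7 p [ 0.5502 -0.0392  0.2025] rpy [ 1.7979e+02 -1.2000e-01  9.2000e+00] f [-4.4  -0.26  6.58] g 0.24333219332487918
[[0.987, 0.16, 0.003], [0.16, -0.987, -0.003], [0.002, 0.004, -1.0]]
need units shift [-0.014  0.011  0.063] turn [ 0.026 -0.015 -0.007]
pan z 0.06123567261067464 583
lid top z 0.39101580250823054
s2 red z min/med [0.0346 0.0502 0.0722] rows 246 x 0.6364670523931633
s7 red z min/med [0.0339 0.0416 0.0696] rows 247 x 0.6367612294128717
s9 red z min/med [0.0339 0.0353 0.0581] rows 250 x 0.6309724449126894
s10 red z min/med [0.0342 0.035  0.0589] rows 250 x 0.6352319175387326
```

View pics/s10c.png

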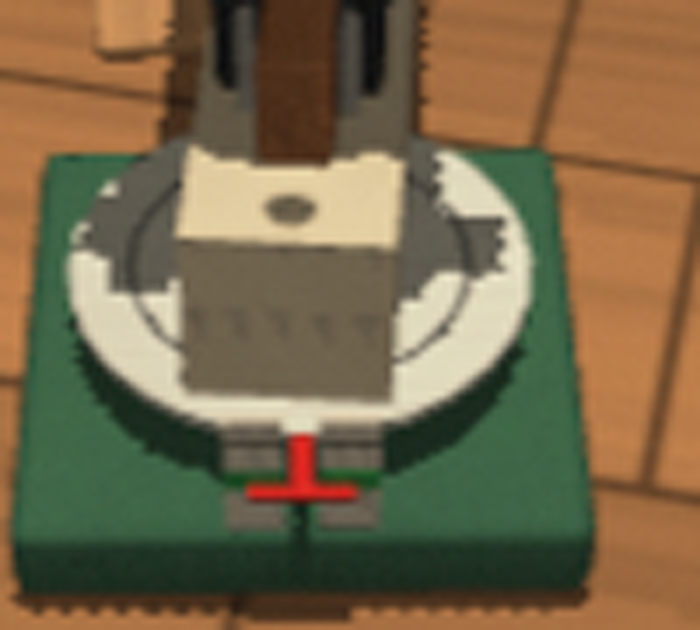

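With zero rows the arm creeps back up by about 0.4 mm a row, since each row restarts from the measured pose. I'll keep a small downward bias in every row.

```bash
python3 -m crank '-0.01 0 0.05 0.02 -0.01 0 10;0 0 0.05 0 0 0 10;0 0 0.02 0 0 0 10;0 0 0.01 0 0 0 10;0 0 0.01 0 0 0 10;0 0 0.01 0 0 0 10;0 0 0.01 0 0 0 10;0 0 0.01 0 0 0 10;0 0 0.01 0 0 0 10;0 0 0.01 0 0 0 10'
python3 chk.py 11
```

```text
clock: 23.75
position: [0.5502, -0.0392, 0.1995]
ee_rot: [0.997, 0.08, 0.001, 0.002]
ft_force: [-5.2, 0.1, 9.5]
grip_width: 0.248
t 23.75 p [ 0.5502 -0.0392  0.1995] rpy [ 1.7979e+02 -1.0000e-01  9.1900e+00] f [-5.18  0.1   9.53] g 0.24836661010186872
[[0.987, 0.16, 0.002], [0.16, -0.987, -0.003], [0.002, 0.004, -1.0]]
need units shift [-0.015  0.011 -0.012] turn [ 0.026 -0.012 -0.007]
pan z 0.058260873043422756 591
lid top z 0.39033721154378964
```

About 16 mm sunk, mid-band. Checking that it stays there with the last target held, and that the lid is seated.

```bash
python3 - <<'E'
from h import *
for i in range(6): snap('wrist','w9')
st()
p,P=cloud('wrist','w9');_,_,pos,q=load('w9')
T=(P-pos)@R.from_quat(q).as_matrix()
m=(T[...,0]>.02)&(T[...,0]<.053)&(abs(T[...,1])<.028)&(abs(T[...,2]-.078)<.012);m[260:]=0
Q=T[m];A=np.c_[Q[:,:2],np.ones(len(Q))];print('lid plane in tool',np.linalg.lstsq(A,Q[:,2],rcond=None)[0],'front',np.percentile(Q[:,0],99.5),'lid top z',np.median(P[m][:,2]))
E
python3 chk.py 12
```

```text
t 24.1 p [ 0.5503 -0.0392  0.1995] rpy [ 1.7979e+02 -1.0000e-01  9.1900e+00] f [-4.62 -0.19  9.41] g 0.24242004183312418
[[0.987, 0.16, 0.002], [0.16, -0.987, -0.003], [0.002, 0.004, -1.0]]
lid plane in tool [0.04068846 0.00408903 0.07685554] front 0.05275043502306318 lid top z 0.1211721153197706
t 24.1 p [ 0.5503 -0.0392  0.1995] rpy [ 1.7979e+02 -1.0000e-01  9.1900e+00] f [-4.62 -0.19  9.41] g 0.24242004183312418
[[0.987, 0.16, 0.002], [0.16, -0.987, -0.003], [0.002, 0.004, -1.0]]
need units shift [-0.016  0.01  -0.012] turn [ 0.026 -0.013 -0.008]
pan z 0.058118626607899515 584
lid top z 0.3899597347381153
```

View pics/s12c.png

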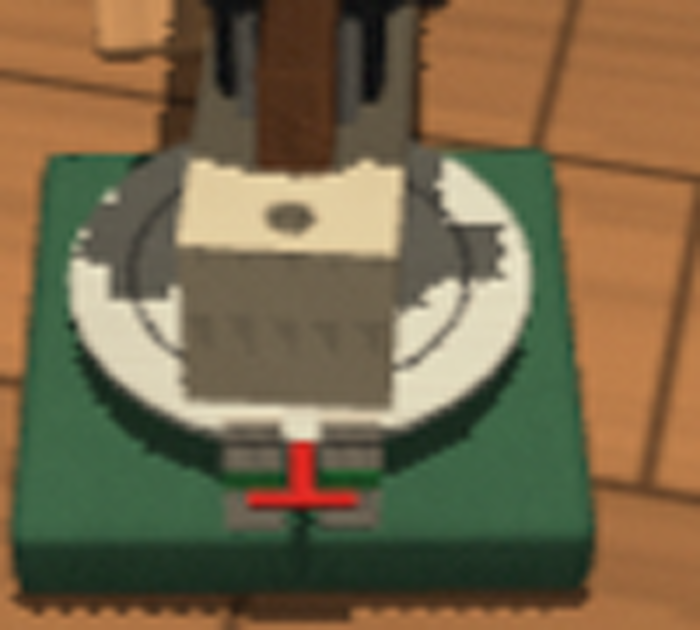

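View pics/s12.png

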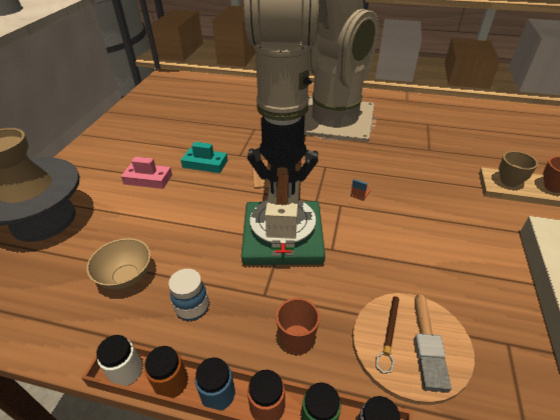

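The lid-top height of 0.1212 matches 62 mm above a pan sunk 16 mm. The pointer bar looks slightly below the band, which could be parallax because it stands in front of the plate. I'll check that with depth, and check the lid tilt without the hole.

Run:
```python
from h import *
p,P=cloud('scene','s12')
for r in range(239,256): print(r,[ (p[r,c].tolist(),np.round(P[r,c,[0,2]],3).tolist()) for c in (274,279,283,292)])
p,P=cloud('wrist','w9');_,_,pos,q=load('w9')
T=(P-pos)@R.from_quat(q).as_matrix()
m=(T[...,0]>.029)&(T[...,0]<.054)&(abs(T[...,1])<.028)&(abs(T[...,2]-.078)<.006)&(np.hypot(T[...,0]-.041,T[...,1])>.010)
m[300:]=0
for F,n in((T,'tool'),(P-pos,'world')):
    Q=F[m];A=np.c_[Q[:,:2],np.ones(len(Q))];print(n,np.linalg.lstsq(A,Q[:,2],rcond=None)[0],len(Q))
cv2.imwrite('pics/w9m.png',np.where(m[...,None],[0,0,255],p[...,::-1]).astype(np.uint8))
```

```text
239 [([217, 203, 173], [0.633, 0.08]), ([218, 203, 172], [0.63, 0.078]), ([222, 213, 186], [0.61, 0.059]), ([217, 200, 170], [0.625, 0.079])]
240 [([158, 144, 122], [0.635, 0.079]), ([160, 145, 122], [0.633, 0.079]), ([222, 215, 188], [0.613, 0.06]), ([159, 146, 123], [0.626, 0.078])]
241 [([97, 90, 76], [0.636, 0.077]), ([104, 96, 81], [0.633, 0.077]), ([226, 219, 191], [0.613, 0.057]), ([108, 98, 83], [0.627, 0.076])]
242 [([96, 87, 74], [0.635, 0.073]), ([98, 90, 76], [0.634, 0.074]), ([221, 202, 176], [0.617, 0.058]), ([100, 92, 78], [0.627, 0.073])]
243 [([70, 66, 56], [0.635, 0.07]), ([68, 62, 53], [0.634, 0.072]), ([200, 49, 40], [0.617, 0.055]), ([63, 58, 51], [0.628, 0.071])]
244 [([108, 99, 84], [0.636, 0.068]), ([101, 93, 78], [0.632, 0.066]), ([223, 40, 34], [0.62, 0.056]), ([98, 90, 77], [0.627, 0.067])]
245 [([108, 100, 85], [0.635, 0.065]), ([102, 94, 80], [0.632, 0.064]), ([223, 40, 34], [0.626, 0.059]), ([101, 93, 79], [0.627, 0.065])]
246 [([103, 98, 82], [0.635, 0.062]), ([102, 95, 79], [0.632, 0.061]), ([224, 39, 32], [0.626, 0.056]), ([94, 93, 74], [0.627, 0.062]
[... 605 characters left out ...]
, ([211, 36, 29], [0.639, 0.057]), ([97, 89, 76], [0.626, 0.046])]
252 [([109, 100, 84], [0.636, 0.045]), ([108, 44, 37], [0.641, 0.054]), ([100, 24, 20], [0.64, 0.055]), ([96, 88, 76], [0.626, 0.043])]
253 [([108, 99, 84], [0.636, 0.043]), ([103, 95, 80], [0.633, 0.042]), ([25, 42, 27], [0.627, 0.036]), ([108, 99, 84], [0.627, 0.041])]
254 [([106, 98, 83], [0.634, 0.037]), ([106, 98, 83], [0.633, 0.039]), ([26, 43, 30], [0.629, 0.036]), ([102, 94, 80], [0.626, 0.038])]
255 [([84, 87, 70], [0.636, 0.036]), ([84, 87, 71], [0.634, 0.037]), ([28, 47, 33], [0.63, 0.034]), ([65, 76, 58], [0.627, 0.035])]
tool [0.00046187 0.0037851  0.0783511 ] 4493
world [ 0.00126021  0.00034493 -0.07835013] 4493
```

View pics/w9.png

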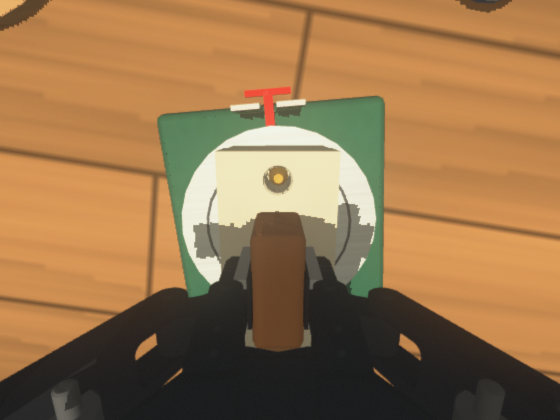

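The pointer's centre is at z ≈ 0.0565 and the band spans about 0.052–0.060, so it is mid-band; the offset was parallax. Lid tilt is under 0.002 and a brass dowel shows in the hole at (278,179). Handing in.

```bash
python3 -c "
from workcell import hand_in
print(hand_in())
from h import *
st()"
```

```text
the job is handed in; nothing more can be done
None
the job is handed in; nothing more can be done
```

The mould is closed on the scale and held pressed down with the pointer in the green band, and the job is handed in; no verdict was reported. I set the base on the middle of the pan and let go, put the white-and-wood lid down onto the dowels, then pressed it and kept hold of the grip. The clock stood at about 24 s of the 69 s allowed.

**Last checks:**
- **Pan:** sunk about 16 mm by depth (empty 0.074, now 0.058), which agrees with the tool height and the wrist force. It stayed there over the last 0.35 s with only the final target held.
- **Pointer:** its centre is at z ≈ 0.0565, inside the band at about 0.052–0.060. In the scene picture it looks slightly below the band, but the depth shows that is parallax.
- **Lid:** its top is at 0.1212, which is what a fully closed mould would give, with tilt under 0.002 rad. A dowel shows in the front hole.
- **Forces:** the wrist reads about 9.4 N upward, plus a sideways force of about 4.6 N that I did not remove.
- **Base:** when I let go of it, it was within about 3 mm of the pan's centre; I did not measure that again after pressing.
- **Other things on the bench:** they look unmoved in the last picture. I did not measure them again.

One correction along the way: the first press crept back up slightly, so I kept a small downward push in every row of the last move.

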